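Feed a water meter under the hand press and hold its cover flush

TASK

A water meter waits in the slideway of the hand lever press. Swing the sprung feed lever all the way to its stop so that the meter slides under the ram, and let the lever spring back; then bring the press lever with the red grip down until the ram has pushed the meter's dark cover flush with the blue rim around it - the press lever then lies level - and no further. Finish while still holding the press lever there, so that a colleague can fit the seal pin, and leave the other things on the bench alone.

Things in the scene. Friction and masses are not known exactly. Their poses are not given: they have to be found in the camera images.
- press: Green hand lever press, fixed. Origin on the bench below the ram axis; z up, x from the operator to the column, y along the slideway. In this frame, mm: steel base x -85..160, y -103..243; slideway bed top z 25, two 8 mm high rails 60 apart; end jaw face at y -59; column x 62..112, y -28..28; overarm x -24..112, z 154..199; lever clevis x 58..92, up to z 254.
- meter: Loose blue water meter, 0.4 to 0.8 kg, standing in the slideway 70 to 100 mm to the +y side of the ram axis. Origin under the centre of its foot (56 x 70 mm, between the rails); brass pipe stubs along its y, 115 mm from end to end, axis 28 mm up; blue head 76 mm across, its rim's top 85 mm above the origin, bore 66 mm.
- cover_top (a point): Centre of the top face of the meter's dark round cover (63 mm across, white dial in the middle) that sits in the blue rim on a springy gasket; 90 mm above the meter's origin while untouched, 85 mm when flush.
- cover (a joint): How far the cover has been pushed into the meter (m): 0 at first (5 mm proud of the rim), 0.005 = flush, 0.009 = gasket fully crushed. The gasket pushes back with 4 N per mm, about 21 N at flush, and lifts the cover again when let go.
- ram: Upright ram of the press with a black round pad 52 mm across. Origin at the centre of the pad's lower face, z up; 130 mm above the bench when raised, 15 mm over the proud cover; it comes down 20 mm to 110 mm as the press lever goes from raised to level.
- feed_swing (a joint): Sprung feed lever, a dark flat bar that drives the pusher block behind the meter. 0 at rest, 0.786 rad at its stop; grows counter-clockwise seen from above, sliding the pusher to the press's -y; at the stop the meter is centred within 2 mm under the ram, just short of the end jaw. Takes 3 to 7 N at the knob; springs back by itself, without the meter, when let go.
- feed_lever: The feed lever itself with its knob: a dark flat bar on an upright pivot post, running over the pusher block, with a bent limb to the knob. Origin on the pivot axis, z up.
- feed_hinge (a point): Upright pivot axis of the feed lever, 73 mm above the bench, at x 130, y 126 mm in the press frame.
- feed_knob (a point): Upright round black hand knob at the end of the feed lever, 22 mm across, part of the lever. The point is at the middle of its 48 mm height, 113 mm above the bench (knob from 89 to 137 mm), 170 mm from the feed pivot. In the press frame it goes from about x 23, y 258 mm at rest to x -39, y 144 mm at the stop.
- press_swing (a joint): Sprung press lever, 0 raised at rest, 0.27 rad = level (then the cover of a meter under the ram is flush), 0.34 at its end. It grows as the grip goes down; the spring lifts it again when let go. Bringing the grip down takes about 3 N at first and 13 N at flush.
- press_lever: The press lever itself with its red grip: a dark steel bar from the clevis over the ram towards the operator. Origin on its pivot axis, its x along the lever from the grip to the pivot, y level.
- press_hinge (a point): Level pivot axis (along the press's y) of the press lever, at x 75, y 0, z 235 mm in the press frame.
- press_grip (a point): Red round hand grip, 24 mm across and 90 mm long, along the end of the press lever, part of it. The point is at the middle of its axis, 250 mm from the press pivot; x along the lever towards the pivot, y level, z up across it. It is about 302 mm above the bench when raised and 235 mm when the lever is level.
- done_meter: Finished blue water meter like the other, cover flush, 76 x 115 x 85 mm, beside the press. Leave alone.
- oil_bottle: Amber oil bottle with a green nozzle, 56 mm across, 150 mm tall, beside the press. Leave alone.
- tape_roll: Pink roll of tape lying flat, 90 mm across, 22 mm high, near the press. Leave alone.
Mind the look-alikes: they are no part of the job. What is shaped like the meter but green or orange is not meant.

How it is judged (in metres and radians):
On the way, in this order (a step that is already met when the one before it is completed fails the run):
1. the feed lever is swung to its stop (value of joint feed_swing above 0.745 rad), for 0.1 s.
2. the feed lever has been let go and is back at rest, and the meter stands under the ram (value of joint feed_swing below 0.06 rad and horizontal distance between cover_top and ram below 0.005 m and contact force between the fingers and feed_lever below 0.1 N), for 0.2 s.
At the end, for the whole second after the job is handed in: The ram holds the cover flush (pushed in 5 mm, give or take 1.5 mm) and still, with over 5 N, meter upright and its cover centred within 5 mm under the ram; the feed lever is back at rest (under 0.06 rad) and the robot bears on the press grip (value of joint cover between 0.0035 and 0.0065 m and contact force between ram and meter above 5 N and contact force between any of the fingers, the arm and press_lever above 1 N and horizontal distance between cover_top and ram below 0.005 m and angle between meter's own z axis and vertical below 0.05 rad and value of joint feed_swing below 0.06 rad and velocity of joint press_swing between -0.05 and 0.05 rad/s); the arm keeps its last pose, push and grip.
It fails at once if the cover is pushed more than about 2.8 mm below flush (value of joint cover above 0.0078 m).
It fails at once if a bystander (finished meter, oil bottle, tape roll) is shifted by more than 15 mm or tipped (distance of any of done_meter, oil_bottle, tape_roll from where it was at the start of the episode above 0.015 m or angle between any of oil_bottle, done_meter's own z axis and vertical above 0.3 rad).
It also fails if it takes over 51 s, if anything falls off the work surface, if the arm or the gripper's body presses on something with over 40 N, if the wrist force passes 120 N, or if a joint passes its speed limit or range.

ROBOT

A 7-joint arm with a two-finger parallel gripper is mounted at the origin on the work surface. World frame = base frame: x ahead of the robot, y to its left, z up, the work surface at z = 0. Lengths are in mm, angles in rad, forces in N, time in s.
With the tool pointing down it reaches from about 400 to 850 mm from the base axis. Payload 10.4 kg.
Tool frame: the origin (TCP) lies on the centre line of the jaws, within the pads' length; the fingertips stand 22 mm ahead of it and the grasp point (between the pads) lies 3 mm ahead of it (manip.nose_length is the distance from the TCP to the fingertips, in mm); z points along the fingers, y is the line along which they close (so a half turn about z gives the same grasp; the last joint's range is limited). The gripper opens to 85 mm and grips with 20 to 120 N. Pads are 22 mm wide; open, the fingers measure 114 mm over their backs; the gripper's body (76 mm by 85 mm) begins 54 mm behind the grasp point. The pads swing forward as they close: fully open they stand 13 mm farther back than shut.
Start: joints at [-1.294, 0.332, -0.065, 1.46, 0.022, 1.35, -0.088], TCP at [184.567, 597.146, 253.338] pointing down, gripper open.
Joint ranges: [-2.6, 2.6], [-0.5, 2.12], [-1.47, 1.34], [0.16, 2.42], [-1.27, 4.41], [0.06, 2.06], [-2.6, 2.6]. Speed limits (rad/s): [2.22, 2.22, 2.79, 2.79, 3.14, 3.14, 3.14].

INTERFACE

Orientations are given as a unit quaternion [x, y, z, w].
In Python, from cell import manip gives the robot as it stands.
- The arm moves only by the shell command python3 -m jog 'ROWS' [FORCE]. ROWS is JSON, a list that holds one entry, the list of rows, each a list of 7 numbers: the finger opening in m, from 0 to 0.0854, then the shift along the world's x, y, z in m, then the turn, a rotation vector about the world's x, y, z in rad. In form: [[[claw, tx, ty, tz, ax, ay, az], ...]]. A call has 1 to 12 rows; each row shifts and turns the commanded pose from where the row before left it; what a row does not reach is not made up. A row lasts 1/8 s, in which the tool goes at most 62.5 mm and 10.7 degrees, less where a joint would pass 70% of its speed; a pose out of reach is approached as far as the arm can. A call with a gripper value outside its range is refused whole. The fingers move at their own pace and stop on an object; FORCE is the grip in N (left out, the last holds). Time passes only in rows, so rows that do not move let the fingers close. It gives the time, the measured TCP pose, the force, the opening and the grip force at its end, in the units of the state.
- manip.sense(): the state, without advancing time (a new reading comes with each control period).
- manip.capture(name): name is "scene" or "side" or "wrist"; returns a dict with "color" (400x640x3 uint8, red, green, blue), "fov_y" (degrees; the focal length in pixels is half the picture's height over the tangent of half this angle, whatever the lens; pixels are square), "cx", "cy" (the principal point, pixels), "dist" ([k1, k2, p1, p2, k3] as OpenCV has them; the pictures are not rectified), "R" (3x3) and "t" (3): a world point X has camera coordinates R X + t. Camera axes: x right, y down, z forward; pixel columns grow to the right and rows downward; lengths in mm; the calibration is good to about 2 mm. A picture is of the moment at which its call begins. There is no depth.
- manip.sign_off(): hands the job in; it is judged then, once.
Trained networks look in a picture, given as the dict that the camera call returned (one of the last four; its "shot" number tells which), for a name from the list of things; names that differ only in an ending like _2 or _b are one class to them, and where a whole thing is asked for, a point or a joint stands for the part that bears it (a point fixed in the world has none). Each returns a list of dicts, best first, with "conf" (0 to 1); they miss things now and then, are a little off and sometimes report something else, mostly with a low value. They report only what shows in the picture. A call takes as long as a camera call. They do not tell look-alikes from the thing itself.
- manip.spot_in(query, picture): "rect" ([left, top, width, height] in pixels, round what is visible of it).
The state is a dict: "clock": time; "joint_positions": joint angles; "qd": joint speeds; "effort": joint torques, N m; "eef_pos": TCP position; "tcp_rot": TCP orientation; "wrist_force": force on the tool from outside, world axes, zero at the start; "wrist_torque": the same for the moment, N m; "opening": finger opening in mm; "grip_force": force on a finger pad.
Only numpy, scipy, OpenCV 4.12 (cv2) and the standard library are available. Lean on these libraries where they do the work, as an engineer would, in place of code of your own. Each camera call takes 0.05 s, during which the arm holds its last target. There are 200 camera calls.

## Working session

There is one attempt and no reset: what is moved stays moved. The work goes in short steps, Python scripts to look and compute and a shell command to move; the robot and the scene stay as the last step left them, time stands still between calls to the robot, and variables do not carry over. Pictures are saved under pics/ and viewed, at most 10 in all, crops included, and the job is handed in when it is done.

```bash
ls; mkdir -p pics; cat > h.py <<'E'
import numpy as np, cv2
from cell import manip
def K(p):
    f=200/np.tan(np.radians(p["fov_y"])/2); return np.array([[f,0,p["cx"]],[0,f,p["cy"]],[0,0,1.]])
def proj(X,p):
    rv,_=cv2.Rodrigues(np.array(p["R"],float))
    return cv2.projectPoints(np.array(X,float).reshape(-1,1,3),rv,np.array(p["t"],float),K(p),np.array(p["dist"],float))[0].reshape(-1,2)
def ray(uv,p):
    n=cv2.undistortPoints(np.array(uv,float).reshape(-1,1,2),K(p),np.array(p["dist"],float)).reshape(-1,2)
    R=np.array(p["R"]);t=np.array(p["t"])
    return -R.T@t,(R.T@np.c_[n,np.ones(len(n))].T).T
def atz(uv,p,z):
    o,d=ray(uv,p); return o+d*((z-o[2])/d[:,2])[:,None]
def save(p,name): cv2.imwrite("pics/"+name,p["color"][:,:,::-1])
E
python3 - <<'E'
from h import *
s=manip.sense();print(s["clock"],s["eef_pos"],s["tcp_rot"])
for c in("scene","side"):
    p=manip.capture(c);save(p,c+"0.png")
    R=np.array(p["R"]);print(c,p["fov_y"],-R.T@np.array(p["t"]),R[2])
    for q in("meter","press","ram","cover_top","feed_knob","press_grip","press_lever","feed_lever"):
        print(q,[(np.round(r["rect"]),round(r["conf"],2)) for r in manip.spot_in(q,p)[:3]])
E
```

```text
pics
0.0 [184.50356634 596.79397556 252.52118897] [ 1.49339542e-01  9.88785722e-01 -7.01650836e-04 -6.35356440e-05]
scene 50.713896143053404 [1148.74579404 -541.22124623  743.85544975] [-0.64937622  0.49075627 -0.58092066]
meter [(array([185., 224.,  45.,  43.]), 0.86), (array([353., 174.,  30.,  39.]), 0.83), (array([233., 195.,  39.,  42.]), 0.76)]
press [(array([258., 138., 186., 224.]), 0.88), (array([327., 246.,  42.,  32.]), 0.56)]
ram [(array([313., 197.,  20.,  63.]), 0.6)]
cover_top [(array([190., 218.,  25.,  23.]), 0.95), (array([238., 194.,  25.,  19.]), 0.83), (array([355., 175.,  23.,  17.]), 0.64)]
feed_knob [(array([371., 202.,  45.,  82.]), 0.69)]
press_grip [(array([259., 138., 101., 103.]), 0.66)]
press_lever [(array([258., 136., 104., 102.]), 0.63)]
feed_lever [(array([372., 203.,  40.,  78.]), 0.96)]
side 53.78595839128371 [283.80975725 408.32945238 836.584727  ] [ 0.29930472 -0.55787408 -0.7740757 ]
meter [(array([406., 170.,  35.,  44.]), 0.83), (array([287., 314.,  58.,  54.]), 0.79), (array([399., 216.,  40.,  54.]), 0.75)]
press [(array([206., 126., 194., 176.]), 0.63)]
ram [(array([290., 133.,  18.,  52.]), 0.73)]
cover_top [(array([405., 217.,  30.,  25.]), 0.82), (array([273., 197.,  28.,  21.]), 0.81), (array([304., 318.,  30.,  32.]), 0.79)]
feed_knob [(array([222., 210.,  56.,  70.]), 0.72), (array([324., 252.,  36.,  40.]), 0.31)]
press_grip [(array([263., 131., 138.,  20.]), 0.65)]
press_lever [(array([263., 130., 136.,  20.]), 0.79)]
feed_lever [(array([223., 206.,  54.,  75.]), 0.64)]
```

View pics/scene0.png

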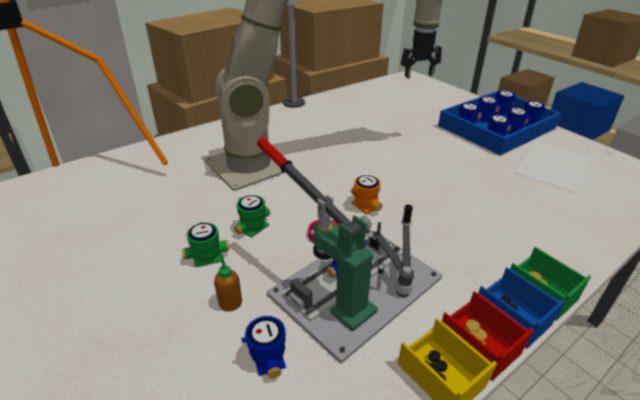

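View pics/side0.png

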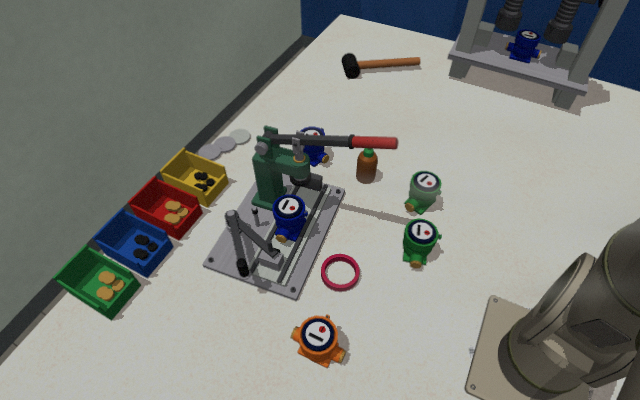

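```bash
cat > fit.py <<'E'
from h import *
from scipy.optimize import least_squares
ps,pd=manip.capture("scene"),manip.capture("side")
def P(v,X):
    c,s=np.cos(v[2]),np.sin(v[2]); X=np.array(X,float); return np.c_[c*X[:,0]-s*X[:,1]+v[0],s*X[:,0]+c*X[:,1]+v[1],X[:,2]]
def res(v):
    b=v[3]
    A=[[160,-103,b],[-85,-103,b],[160,243,b],[-166,0,302],[23,258,113]]
    B=[[160,243,b],[-85,243,b],[-85,-103,b],[-166,0,302],[23,258,113]]
    return np.r_[(proj(P(v,A),ps)-[[342,353],[270,292],[441,272],[273,152],[407,214]]).ravel(),
                 (proj(P(v,B),pd)-[[205,264],[297,297],[345,187],[375,142],[242,268]]).ravel()]
best=min((least_squares(res,[600,0,y,12],loss="soft_l1") for y in(0,.8,-.8,1.6,-1.6,3)),key=lambda r:r.cost)
v=best.x;np.save("v.npy",v);print(v,best.cost);print(np.round(res(v).reshape(-1,2),1))
print("pts hinge,knob0,knobstop,grip0,griplevel\n",np.round(P(v,[[130,126,73],[23,258,113],[-39,144,113],[-166,0,302],[-175,0,235]]),1))
# meter
print("meter y fits:")
for y in(70,80,90,100): print(y,proj(P(v,[[0,y,115]]),pd),)
for q in("oil_bottle","tape_roll","done_meter"):
    for p in(ps,pd): print(q,[(np.round(r["rect"]),round(r["conf"],2),np.round(atz([[r["rect"][0]+r["rect"][2]/2,r["rect"][1]+r["rect"][3]/2]],p,40)[0])) for r in manip.spot_in(q,p)[:3]])
E
python3 fit.py; python3 -c "
from h import *
from scipy.spatial.transform import Rotation as R
p=manip.capture('wrist');save(p,'w0.png');print(R.from_quat(manip.sense()['tcp_rot']).as_matrix().round(3));print(manip.nose_length)"
```

```text
[ 615.68597704 -134.76840962    6.39812248   18.8877849 ] 16.377968655239442
[[-0.1  5.5]
 [-4.2 -2.8]
 [ 2.2 -0.1]
 [-0.5  0.2]
 [-0.2 -1.1]
 [-3.4  0.1]
 [-0.2  1.1]
 [ 0.1  0.2]
 [-0.6 -0.3]
 [ 1.7 -0.1]]
pts hinge,knob0,knobstop,grip0,griplevel
 [[ 730.4    5.3   73. ]
 [ 608.9  124.2  113. ]
 [ 560.4    3.8  113. ]
 [ 450.8 -153.8  302. ]
 [ 441.8 -154.8  235. ]]
meter y fits:
70 [[289.2980412  203.68077196]]
80 [[287.60369501 206.86125361]]
90 [[285.88798101 210.08236177]]
100 [[284.15055756 213.34475813]]
oil_bottle [(array([215., 258.,  27.,  55.]), 0.91, array([ 504., -319.,   40.]))]
oil_bottle [(array([357., 147.,  22.,  37.]), 0.58, array([ 512., -332.,   40.]))]
tape_roll []
tape_roll [(array([320., 253.,  39.,  40.]), 0.65, array([441.,   8.,  40.]))]
done_meter [(array([243., 316.,  44.,  61.]), 0.62, array([ 689., -332.,   40.]))]
done_meter [(array([304., 124.,  23.,  42.]), 0.69, array([ 681., -336.,   40.])), (array([290., 130.,  20.,  57.]), 0.55, array([ 695., -267.,   40.]))]
[[-0.955  0.295  0.   ]
 [ 0.295  0.955  0.   ]
 [ 0.     0.    -1.   ]]
22.0
```

```bash
python3 -m jog '[[[0.044,0.036,-0.040,0,0,0,0],[0.044,0.036,-0.040,0,0,0,0],[0.044,0.036,-0.040,0,0,0,0],[0.044,0.036,-0.040,0,0,0,0],[0.044,0.036,-0.040,0,0,0,0],[0.044,0.036,-0.040,0,0,0,0],[0.044,0.036,-0.040,0,0,0,0],[0.044,0.036,-0.040,0,0,0,0],[0.044,0.036,-0.040,0,0,0,0],[0.044,0.036,-0.040,0,0,0,0],[0.044,0.036,-0.040,0,0,0,0],[0.044,0.028,-0.033,-0.06,0,0,0]]]' 20
python3 -c "
from h import *
p=manip.capture('wrist');save(p,'w1.png');print(proj([[609,124,137]],p))
print([(r['rect'],r['conf']) for r in manip.spot_in('feed_knob',p)[:3]],manip.sense()['eef_pos'])"
```

```text
clock: 2.85
eef_pos: [607.9, 127.3, 205.8]
tcp_rot: [0.15, 0.989, 0.002, 0.004]
wrist_force: [-1.0, 1.7, -1.0]
opening: 43.8
grip_force: 0.0
[[316.90274202 231.54231601]]
[([207.7, 194.0, 126.6, 119.1], 0.8), ([75.1, 11.0, 101.1, 107.5], 0.68)] [603.83673381 123.93317099 197.31925955]
```

View pics/w1.png

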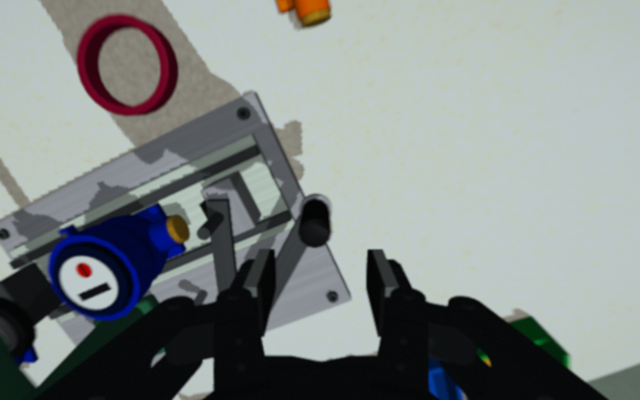

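```bash
python3 -m jog '[[[0.044,0.003,0,-0.025,0,0,0],[0.044,0.002,0,-0.025,0,0,0],[0.044,0,0,-0.024,0,0,0],[0.044,0,0,0,0,0,0]]]'
python3 -c "
from h import *
v=np.load('v.npy');h=np.array([615.7,-134.8])
c,s=np.cos(v[2]),np.sin(v[2]);H=np.array([c*130-s*126,s*130+c*126])+v[:2]
a0=np.arctan2(124.2-H[1],608.9-H[0])
for a in np.linspace(0,.786,9): print(a.round(3),(H+170*np.array([np.cos(a0+a),np.sin(a0+a)])).round(1))"
```

```text
clock: 3.45
eef_pos: [608.0, 129.7, 127.4]
tcp_rot: [0.149, 0.989, -0.001, -0.001]
wrist_force: [0.1, 0.5, 1.0]
opening: 44.1
grip_force: 0.0
0.0 [608.9 124.2]
0.098 [597.8 111.7]
0.196 [588.   98.2]
0.295 [579.6  83.8]
0.393 [572.6  68.6]
0.491 [567.2  52.8]
0.59 [563.3  36.6]
0.688 [561.   20.1]
0.786 [560.4   3.4]
```

```bash
python3 -m jog '[[[0.044,-0.003,-0.010,-0.003,0,0,0],[0.044,-0.006,-0.006,0,0,0,0],[0.044,-0.005,-0.006,0,0,0,0],[0.044,-0.005,-0.007,0,0,0,0],[0.044,-0.005,-0.007,0,0,0,0],[0.044,-0.004,-0.007,0,0,0,0],[0.044,-0.004,-0.007,0,0,0,0],[0.044,-0.004,-0.008,0,0,0,0],[0.044,-0.003,-0.007,0,0,0,0],[0.044,-0.003,-0.008,0,0,0,0],[0.044,-0.003,-0.008,0,0,0,0],[0.044,-0.002,-0.008,0,0,0,0]]]'
python3 -c "
from h import *
print([ (manip.sense()['eef_pos'].round(1)) for i in range(1)])"
```

```text
clock: 4.95
eef_pos: [561.0, 42.2, 125.5]
tcp_rot: [0.148, 0.989, 0.001, -0.001]
wrist_force: [-3.5, 10.2, 0.3]
opening: 43.7
grip_force: 3.7
[array([561. ,  42.2, 125.5])]
```

```bash
python3 -m jog '[[[0.044,-0.002,-0.008,0,0,0,0],[0.044,-0.001,-0.008,0,0,0,0],[0.044,-0.001,-0.008,0,0,0,0],[0.044,0,-0.008,0,0,0,0],[0.044,0,-0.008,0,0,0,0],[0.044,0,-0.006,0,0,0,0],[0.044,0,0,0,0,0,0]]]'
```

```text
clock: 5.82
eef_pos: [557.2, -5.1, 125.4]
tcp_rot: [0.149, 0.989, 0.001, -0.001]
wrist_force: [-1.4, 4.0, -0.1]
opening: 43.8
grip_force: 1.9
```

```bash
python3 -m jog '[[[0.044,0,-0.003,0,0,0,0],[0.044,0,0,0,0,0,0]]]'; python3 -m jog '[[[0.044,0,-0.003,0,0,0,0],[0.044,0,0,0,0,0,0]]]'
```

```text
clock: 6.08
eef_pos: [557.1, -7.5, 125.4]
tcp_rot: [0.149, 0.989, 0.001, -0.001]
wrist_force: [-3.1, 6.6, -0.1]
opening: 44.0
grip_force: 2.7
clock: 6.32
eef_pos: [557.1, -8.3, 125.4]
tcp_rot: [0.148, 0.989, 0.002, -0.001]
wrist_force: [-3.1, 14.1, 0.1]
opening: 44.3
grip_force: 5.9
```

```bash
python3 - <<'E'
from h import *
p=manip.capture('side');
cv2.imwrite("pics/s1.png",cv2.resize(p["color"][100:310,190:410,::-1],None,fx=2.8,fy=2.8))
v=np.load('v.npy')
E
```

```text
(no output)
```

View pics/s1.png

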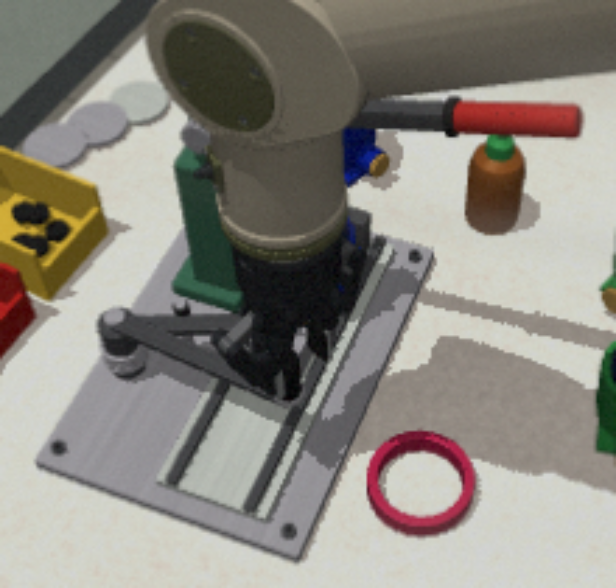

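The feed lever is against its stop: the force jumped to 14 N and travel ended. The picture shows the bar swung fully over, so I'm now letting the lever back along its arc.

```bash
python3 -m jog '[[[0.044,0,0.010,0,0,0,0],[0.044,0,0.012,0,0,0,0],[0.044,0.001,0.012,0,0,0,0],[0.044,0.003,0.012,0,0,0,0],[0.044,0.003,0.012,0,0,0,0],[0.044,0.004,0.012,0,0,0,0],[0.044,0.005,0.012,0,0,0,0],[0.044,0.006,0.012,0,0,0,0],[0.044,0.007,0.012,0,0,0,0],[0.044,0.008,0.012,0,0,0,0],[0.044,0.009,0.011,0,0,0,0],[0.044,0.004,0.005,0,0,0,0]]]'
python3 -m jog '[[[0.044,0.002,0.003,0,0,0,0],[0.044,0,0,0,0,0,0]]]'
```

```text
clock: 7.88
eef_pos: [608.6, 122.9, 125.3]
tcp_rot: [0.149, 0.989, -0.0, -0.0]
wrist_force: [0.4, 0.2, -1.0]
opening: 43.9
grip_force: 0.0
clock: 8.12
eef_pos: [610.2, 125.0, 125.5]
tcp_rot: [0.149, 0.989, -0.0, -0.0]
wrist_force: [0.0, 1.0, 0.8]
opening: 44.0
grip_force: 0.0
```

```bash
python3 -m jog '[[[0.044,0,0,0.03,0,0,0],[0.044,0,0,0.055,0,0,0],[0.06,0,0,0.055,0,0,0],[0.06,0,0,0.055,0,0,0],[0.06,0,0,0.055,0,0,0],[0.06,-0.026,-0.046,0,0,0,0.07],[0.06,-0.026,-0.046,0,0,0,0.07],[0.06,-0.026,-0.046,0,0,0,0.07],[0.06,-0.026,-0.046,0,0,0,0.07],[0.06,-0.026,-0.046,0,0,0,0.07],[0.06,-0.028,-0.049,0,0,0,0.07],[0.06,0,0,0,0,0,0]]]'
cat > chk.py <<'E'
from h import *
s=manip.sense();print(s["eef_pos"].round(1),s["joint_positions"].round(2))
v=np.load('v.npy');c,q=np.cos(v[2]),np.sin(v[2]);M=np.array([[c,-q],[q,c]])
p=manip.capture('wrist');save(p,'w2.png')
G=lambda x,y,z:np.r_[M@[x,y]+v[:2],z]
print("grip mid/outer/inner",proj([G(-166,0,302),G(-209,0,314),G(-123,0,290)],p).round(0).tolist())
d=manip.capture('side');cv2.imwrite("pics/s2.png",cv2.resize(d["color"][100:310,190:410,::-1],None,fx=2.8,fy=2.8))
for k,pp in(("wrist",p),("side",d)):
  for n in("cover_top","feed_knob","press_grip"):
    print(k,n,[(np.round(r["rect"]),round(r["conf"],2)) for r in manip.spot_in(n,pp)[:3]])
E
python3 chk.py
```

```text
clock: 9.62
eef_pos: [449.7, -158.4, 376.4]
tcp_rot: [-0.056, 0.998, 0.0, 0.001]
wrist_force: [0.3, 0.4, 0.4]
opening: 59.8
grip_force: 0.0
[ 449.7 -158.4  376.4] [-0.3  -0.07  0.52  1.65  0.03  1.55  1.9 ]
grip mid/outer/inner [[329.0, 229.0], [330.0, 166.0], [328.0, 278.0]]
wrist cover_top [(array([183.,  40.,  54.,  58.]), 0.95), (array([540., 143.,  50.,  48.]), 0.93), (array([314.,  23.,  51.,  59.]), 0.86)]
wrist feed_knob [(array([393., 267., 128.,  84.]), 0.59)]
wrist press_grip [(array([310., 157.,  40., 204.]), 0.8)]
side cover_top [(array([412., 172.,  29.,  19.]), 0.98), (array([405., 220.,  31.,  21.]), 0.91), (array([301., 318.,  38.,  33.]), 0.76)]
side feed_knob [(array([226., 210.,  53.,  69.]), 0.71), (array([262., 132., 135.,  20.]), 0.41)]
side press_grip [(array([264., 130., 136.,  18.]), 0.72)]
```

View pics/w2.png

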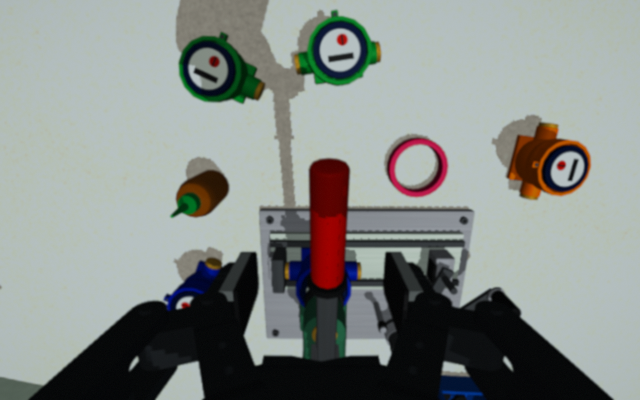

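View pics/s2.png

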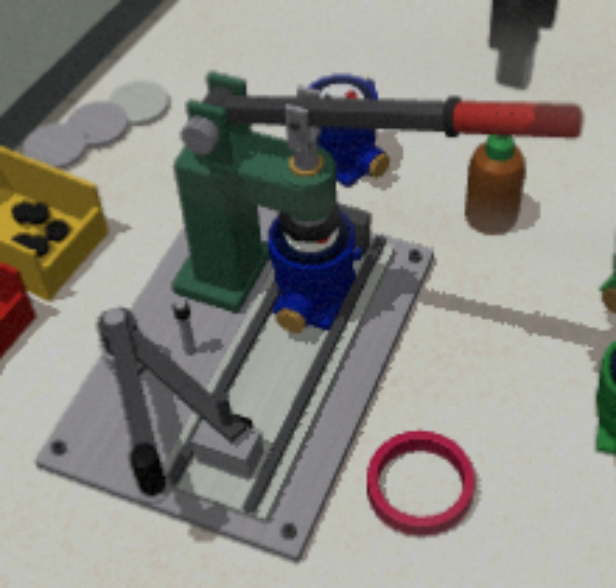

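```bash
python3 -m jog '[[[0.06,0.001,0.004,-0.024,0,0,0],[0.06,0,0,-0.024,0,0,0],[0.06,0,0,-0.022,0,0,0],[0.06,0,0,0,0,0,0]]]'; python3 -m jog '[[[0.01,0,0,0,0,0,0],[0.01,0,0,0,0,0,0],[0.01,0,0,0,0,0,0],[0.01,0,0,0,0,0,0],[0.01,0,0,0,0,0,0],[0.01,0,0,0,0,0,0]]]' 50
```

```text
clock: 10.52
eef_pos: [452.7, -149.2, 304.4]
tcp_rot: [-0.06, 0.998, 0.0, -0.001]
wrist_force: [-0.7, -0.4, 0.5]
opening: 60.0
grip_force: 0.0
clock: 11.28
eef_pos: [454.1, -153.2, 307.4]
tcp_rot: [-0.058, 0.998, -0.002, 0.002]
wrist_force: [3.4, -12.7, 1.3]
opening: 22.6
grip_force: 48.9
```

```bash
python3 -m jog '[[[0.01,-0.001,-0.003,-0.006,0,0,0],[0.01,-0.001,0,-0.006,0,0,0],[0.01,-0.001,0,-0.006,0,0,0],[0.01,-0.001,0,-0.006,0,0,0],[0.01,-0.001,0,-0.006,0,0,0],[0.01,-0.001,0,-0.006,0,0,0],[0.01,-0.001,0,-0.006,0,0,0],[0.01,0,0,0,0,0,0]]]'; python3 -m jog '[[[0.01,-0.001,0,-0.005,0,0,0],[0.01,-0.001,0,-0.005,0,0,0],[0.01,0,0,-0.005,0,0,0],[0.01,0,0,-0.005,0,0,0],[0.01,0,0,0,0,0,0],[0.01,0,0,0,0,0,0]]]'
cat > ang.py <<'E'
from h import *
s=manip.sense();print(s["eef_pos"].round(1),s["wrist_force"].round(1))
v=np.load('v.npy');c,q=np.cos(v[2]),np.sin(v[2])
d=manip.capture('side')
for th in(.2,.235,.27,.3):
    a=.27-th;pts=[]
    for r in(205,295): x=75-r*np.cos(a);pts.append([c*x+v[0],q*x+v[1],235+r*np.sin(a)])
    print(th,proj(pts,d).round(1).tolist())
cv2.imwrite("pics/s%d.png"%(d["shot"]+100),cv2.resize(d["color"][100:240,230:410,::-1],None,fx=4,fy=4))
print(d["shot"]+100)
E
python3 ang.py
```

```text
clock: 12.28
eef_pos: [446.7, -154.2, 265.2]
tcp_rot: [-0.059, 0.998, -0.001, 0.001]
wrist_force: [-4.2, -4.7, 7.4]
opening: 21.9
grip_force: 49.6
clock: 13.02
eef_pos: [445.0, -154.3, 246.0]
tcp_rot: [-0.059, 0.998, -0.001, 0.002]
wrist_force: [-4.9, -4.2, 12.6]
opening: 22.5
grip_force: 50.6
[ 445.  -154.3  246. ] [-4.9 -4.2 12.6]
0.2 [[355.1, 156.2], [397.4, 164.7]]
0.235 [[355.0, 158.6], [396.9, 168.3]]
0.27 [[354.8, 161.0], [396.3, 171.7]]
0.3 [[354.6, 163.0], [395.6, 174.6]]
110
```

```bash
python3 -m jog '[[[0.01,0,0,-0.003,0,0,0],[0.01,0,0,-0.001,0,0,0],[0.01,0,0,0,0,0,0],[0.01,0,0,0,0,0,0]]]'; python3 ang.py
```

```text
clock: 13.58
eef_pos: [445.0, -154.4, 242.1]
tcp_rot: [-0.059, 0.998, -0.001, 0.002]
wrist_force: [-5.9, -4.7, 14.0]
opening: 22.4
grip_force: 50.9
[ 445.  -154.4  242.1] [-5.9 -4.7 14. ]
0.2 [[355.1, 156.2], [397.4, 164.7]]
0.235 [[355.0, 158.6], [396.9, 168.3]]
0.27 [[354.8, 161.0], [396.3, 171.7]]
0.3 [[354.6, 163.0], [395.6, 174.6]]
111
```

View pics/s111.png

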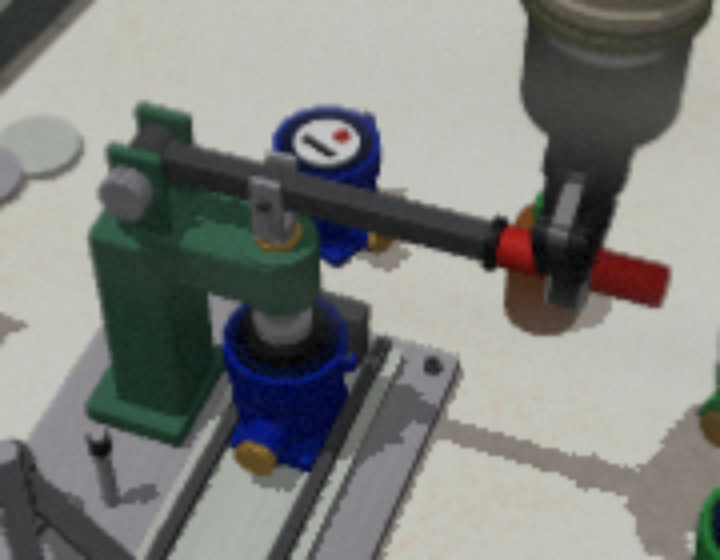

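Side view: the red grip's axis runs from (355,161) to (396,171) px, which matches the 0.27 rad prediction. The TCP's 65 mm descent and the 14 N load agree. The meter is centred under the ram and the feed lever is at rest, so I'm handing in.

```bash
python3 -m jog '[[[0.01,0,0,0,0,0,0],[0.01,0,0,0,0,0,0],[0.01,0,0,0,0,0,0],[0.01,0,0,0,0,0,0]]]'; python3 -c "
from cell import manip
print(manip.sign_off())"
```

```text
clock: 14.12
eef_pos: [445.0, -154.4, 242.1]
tcp_rot: [-0.059, 0.998, -0.001, 0.002]
wrist_force: [-6.1, -4.4, 13.7]
opening: 22.3
grip_force: 50.9
the job is handed in; nothing more can be done
None
```

I swung the feed lever to its stop and let it spring back, leaving the meter under the ram, then brought the press lever level with the cover flush as far as the images and forces show, and handed in at 14.1 s still holding it; hand-in returned no verdict.

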